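# Uncover the plug gauge and present it level

### The arm

A 7-joint arm with a two-finger parallel gripper is mounted at the origin on a cart in front of the work surface, level with it; the furniture and walls round the work are solid. World frame = base frame: x ahead of the robot, y to its left, z up, the work surface at z = 0. Lengths are in m, angles in rad, forces in N, time in s.
With the tool pointing down it reaches from about 0.4 to 0.875 m from the base axis. Payload 19.3 kg.
Tool frame: the origin (TCP) lies where the fingers leave the gripper's body, on its centre line; the fingertips stand 73 mm ahead of it and the grasp point (between the pads) lies 54 mm ahead of it; z points along the fingers, y is the direction in which the jaws open and shut (so a half turn about z gives the same grasp; the last joint's range is limited). The gripper opens to 85 mm and grips with 20 to 120 N. Pads are 22 mm wide; open, the fingers measure 114 mm over their backs; the gripper's body (76 mm by 85 mm) begins 54 mm behind the grasp point. The pads swing forward as they close: fully open they stand 13 mm farther back than shut.
Start: joints at [1.275, 0.521, -0.036, 1.599, 0.021, 1.021, -0.113], TCP at [0.14, -0.609, 0.304] pointing down, gripper open.
Joint ranges: [-2.91, 2.91], [-0.3, 2.13], [-1.5, 1.42], [0.17, 2.43], [-1.26, 4.41], [0.16, 1.93], [-2.52, 2.52]. Speed limits (rad/s): [1.89, 1.89, 2.39, 2.39, 3.01, 3.01, 3.01].

### API

Orientations are given as a 3x3 rotation matrix whose columns are the frame's x, y, z axes.
In Python, from workcell import manip gives the robot as it stands.
- The arm moves only by the tool apply_moves, never from a script. Its argument "series" is a list of rows, each a list of 2 entries, a list of its own where there are three numbers: the shift along the tool's x, y, z in mm, then the turn, a rotation vector about the tool's x, y, z in rad. In form: [[[x, y, z], [wx, wy, wz]], ...]. A call has 1 to 12 rows; each row shifts and turns the commanded pose from where the row before left it, along the tool's axes as they then stand; what a row does not reach is not made up. A row lasts 1/8 s, in which the tool goes at most 62.5 mm and 10.7 degrees, less where a joint would pass 70% of its speed; a pose out of reach is approached as far as the arm can. A call with a gripper value outside its range is refused whole. "jaw" is the opening, from 0 (shut) to 1 (fully open), set as the call begins (left out, the last holds). The fingers move at their own pace and stop on an object; "newtons" is the grip in N (left out, the last holds). Time passes only in rows, so rows that do not move let the fingers close. It gives the time, the measured TCP pose, the force and the opening at its end, in the units of the state.
- manip.state(): the state, without advancing time (a new reading comes with each control period).
- manip.camera(name): name is "scene" or "top" or "wrist"; returns a dict with "pixels" (480x640x3 uint8, blue, green, red), "fx", "fy", "cx", "cy" (pixels), "view" (4x4, takes a point from world to camera coordinates); the wrist camera has in their place "T_tool_cam" (4x4, takes a point from camera to tool coordinates, whose origin is the TCP and whose axes are the flange's). Camera axes: x right, y down, z forward; pixel columns grow to the right and rows downward; lengths in m; the calibration is good to about 2 mm. A picture is of the moment at which its call begins: read the wrist's pose just before it. There is no depth.
- manip.finish_job(): hands the job in, once; it reports no verdict.
The state is a dict: "clock": time; "joint_positions": joint angles; "joint_vel": joint speeds; "joint_torque": joint torques, N m; "position": TCP position; "tool_rot": TCP orientation; "ft_force": force on the tool from outside, world axes, zero at the start; "ft_torque": the same for the moment, N m; "grip_width": finger opening in m.
Only numpy, scipy, OpenCV 4.12 (cv2) and the standard library are available. Lean on these libraries where they do the work, as an engineer would, in place of code of your own. Each camera call takes 0.05 s, during which the arm holds its last target.

### The job

Lift the clear dust cover off the gauge stand by its handle and hang it by that handle across both prongs of the hook stand. Then draw the plug gauge out of its leaning socket, turn it level and finish while still holding it level and steady in the gripper, at least 15 cm above the bench, touching nothing else; the cover stays hanging and the other things on the bench stay where they are.

Things in the scene. Friction and masses are not known exactly. Their poses are not given: they have to be found in the camera images.
- gauge_center (a point): Centre of the steel plug gauge's thick grip, on its long axis. y = long axis towards the outer end. Grip 64 mm long (y -32 to +32), 22 mm across x, 19 mm across z. Thin nose, 10 mm diameter, y -32 to -72, fills the socket at the start. At the start the gauge is under the cover, leaning about 48 degrees from upright, outer end up and to the front, x level, this point 67 mm above the bench.
- gauge: The plug gauge as a whole, 122 mm long, 0.08 kg, axes as gauge_center; origin 11 mm from gauge_center along -y and 9 mm along -z. Beyond the grip a short thin outer end reaches 50 mm from gauge_center.
- bore_mouth (a point): Mouth of the socket in the gauge stand, 47 mm above the bench. Frame of the fixed stand: x to the back, y left, z up; its front (-x) faces the robot within about 15 degrees. The bore, 11.5 mm diameter and 44 mm deep, opens up and forward along (-0.71, 0, 0.71) of this frame.
- gauge_stand: The gauge stand, fixed: dark steel base plate 112 x 60 x 8 mm with an aluminium block 34 x 40 x 44 mm leaning 45 degrees, which holds the gauge. Origin under the centre of the base plate; axes as bore_mouth.
- handle (a point): Centre of the dust cover's handle bar: a rigid steel bail of 8 mm rod. The bar runs along this frame's x (the cover's long side), 177 mm above the cover's lower edge and 55 mm above its top, with legs at x = -62 and +62 mm. Its middle (x -22 to +22) has a black rubber sleeve, 14 mm diameter: the place to grip. z = the cover's up.
- cover: The dust cover, loose, 0.27 kg: upside-down box of clear plastic with aluminium edges, 140 (x) x 84 (y) x 122 mm high, walls 3.5 mm, open below, standing on the bench over the gauge stand. It must rise straight up by 120 mm to clear the gauge. Origin: centre of its lower edge, 177 mm below the handle bar.
- hook_seat (a point): Where the centre of the handle bar lies when the cover hangs: midway between the prongs of the fixed hook stand, 215.5 mm above the bench. x to the back (the post), y left, z up; the front (-x) faces the robot within about 15 degrees. Bring the bar, turned to lie along this y, from the front over the prong tips, with the fingers between the prongs, and lower it.
- hook_stand: The hook stand. From the hook_seat point: two 8 mm prongs at y = -34 and +34 mm run from a cross bar at x = +87 mm (10 mm higher) down to the seat and turn up to blunt tips at x = -21 mm, tops 13 mm above the seat. One post, 16 mm diameter, at x = +87. Base plate 8 mm high, x -44 to +106, y -65 to +65. Origin on the bench below the seat.
- grease_tin: Bystander: round tin, 65 mm diameter, 33 mm high, standing between the stands. Origin: centre of its underside.
- bearing: Bystander: ball bearing lying flat, 42 mm diameter, 13 mm high. Origin: centre of its underside.
- bush: Bystander: flanged steel bush, 39 mm diameter, 30 mm high. Origin: centre of its underside.
There are look-alikes about, which are no part of the job. Leave any green look-alike of the cover alone.

How it is judged:
On the way, in this order (a step that is already met when the one before it is completed fails the run):
1. the cover hangs by its handle on both prongs, let go, with the gauge still in its socket (distance between handle and hook_seat below 0.015 m and contact force between cover and hook_stand above 1 N and contact force between the fingers and cover below 0.1 N and angle between handle's own z axis and vertical below 0.2 rad and distance between gauge_center and bore_mouth below 0.045 m), for 0.2 s.
2. the gauge is drawn out of the socket in the gripper, the cover still hanging (distance between handle and hook_seat below 0.015 m and contact force between cover and hook_stand above 1 N and contact force between the fingers and cover below 0.1 N and angle between handle's own z axis and vertical below 0.2 rad and distance between gauge_center and bore_mouth above 0.08 m and contact force between the fingers and gauge above 1 N and contact force between gauge and gauge_stand below 0.1 N), for 0.1 s.
At the end, for the whole second after the job is handed in: Cover hanging on the hook stand (bar within 15 mm of the seat, upright within 0.2 rad, fingers off it); gauge gripped, touching no stand, hook or cover, centre over 0.145 m up, long axis within 0.2 rad of level; both nearly still (cover 0.05, gauge 0.03 m/s); bystanders within 30 mm (distance between handle and hook_seat below 0.015 m and contact force between cover and hook_stand above 1 N and contact force between each of the fingers, gauge and cover below 0.1 N and angle between handle's own z axis and vertical below 0.2 rad and height (world z) of gauge_center above 0.145 m and angle between gauge_center's own y axis and vertical between 1.37 and 1.77 rad and contact force between the fingers and gauge above 1 N and contact force between gauge and gauge_stand below 0.1 N and contact force between gauge and hook_stand below 0.1 N and linear speed of gauge below 0.03 m/s and linear speed of cover below 0.05 m/s and distance of each of grease_tin, bearing, bush from where it was at the start of the episode below 0.03 m); the arm keeps its last pose, push and grip.
It fails at once if a bystander (grease tin, bearing or bush) pushed away by more than 30 mm (distance of any of grease_tin, bearing, bush from where it was at the start of the episode above 0.03 m).
It also fails if it takes over 64 s, if anything falls off the work surface, if the arm or the gripper's body presses on something with over 40 N, if the wrist force passes 120 N, or if a joint passes its speed limit or range.

## Working session

There is one attempt and no reset: what is moved stays moved. The work goes in short steps, Python scripts to look and compute and a tool call to move; the robot and the scene stay as the last step left them, time stands still between calls to the robot, and variables do not carry over. Pictures are saved under pics/ and viewed, and the job is handed in when it is done.

Besides the shell and the picture viewer there is one more tool, called after "Emit:" as name(argument=value, ...), one argument or row to a line, values as JSON. apply_moves: Moves the arm, as the interface text tells. Its arguments: {"type":"object","properties":{"series":{"type":"array"},"jaw":{"type":"number"},"newtons":{"type":"number"}},"required":["series"]}

```bash
ls; mkdir -p pics; python3 - <<'E'
from workcell import manip
import cv2,numpy as np
s=manip.state()
for k in s: print(k,np.round(s[k],4).tolist())
for n in ["scene","top","wrist"]:
    c=manip.camera(n); cv2.imwrite(f"pics/{n}0.png",c["pixels"])
    print(n,[c[k] for k in("fx","fy","cx","cy")]); print(np.round(c.get("view",c.get("T_tool_cam")),4).tolist())
    np.savez(f"{n}0.npz",**{k:v for k,v in c.items()})
E
```

```text
pics
clock 0.0
joint_positions [1.2748, 0.522, -0.0363, 1.6, 0.0212, 1.0211, -0.1128]
joint_vel [-0.0017, -0.0012, 0.0006, 0.0002, 0.0012, 0.0006, -0.0017]
joint_torque [0.0002, -92.7107, 1.9798, -36.9924, 0.0178, 0.0085, 0.0]
position [0.1398, -0.6089, 0.3033]
tool_rot [[0.9746, 0.2239, -0.0003], [0.2239, -0.9746, 0.001], [-0.0001, -0.0011, -1.0]]
ft_force [-0.7652, -0.2366, 0.5157]
ft_torque [-0.0158, 0.0135, 0.0083]
grip_width 0.0852
scene [501.8031800173144, 501.8031800173144, 318.64536385483194, 240.04682133266505]
[[-0.9008, -0.4342, 0.0003, 0.4755], [-0.2727, 0.5651, -0.7786, 0.1948], [0.3379, -0.7015, -0.6275, 1.096], [0.0, 0.0, 0.0, 1.0]]
top [580.407259996311, 580.407259996311, 320.2081046149054, 245.3493368029901]
[[0.0068, -1.0, -0.0048, 0.0973], [-0.9912, -0.0061, -0.1319, 0.5006], [0.1318, 0.0057, -0.9913, 1.437], [0.0, 0.0, 0.0, 1.0]]
wrist [365.86877408094404, 365.86877408094404, 321.47226578395464, 241.42477581804852]
[[0.0004, -0.9514, -0.308, 0.0786], [1.0, 0.0007, -0.0009, -0.0002], [0.001, -0.308, 0.9514, -0.0696], [0.0, 0.0, 0.0, 1.0]]
```

View pics/scene0.png

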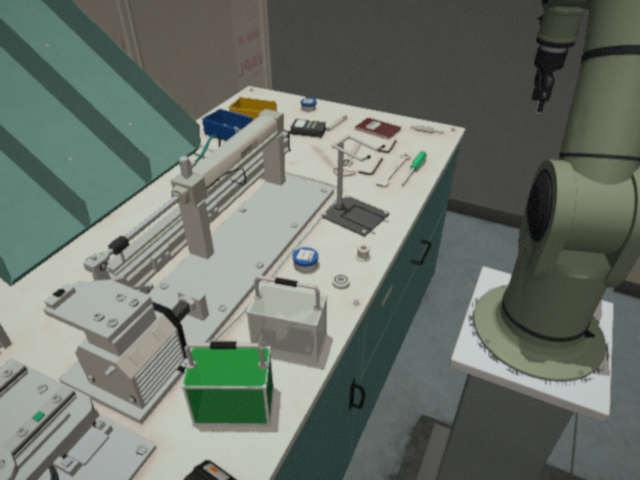

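View pics/top0.png

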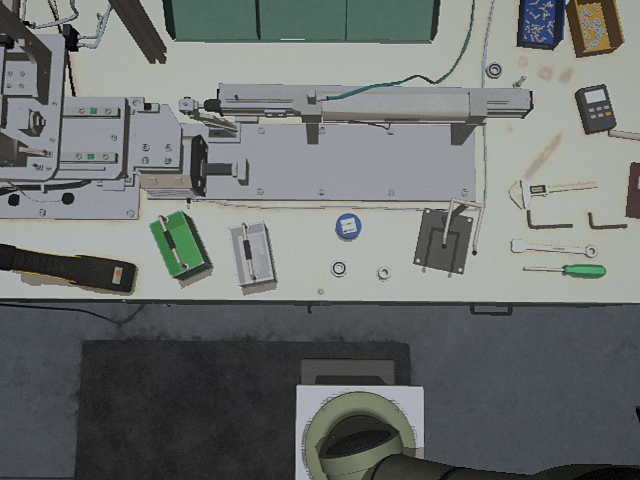

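View pics/wrist0.png

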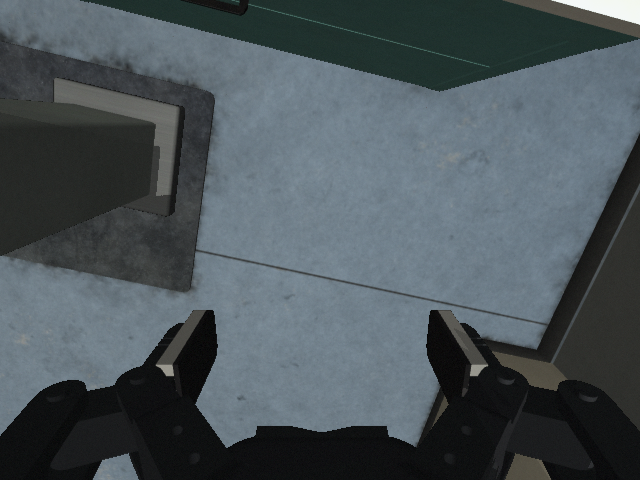

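```bash
python3 - <<'E'
import cv2
t=cv2.imread("pics/top0.png"); s=cv2.imread("pics/scene0.png")
def c(im,x0,y0,x1,y1,k,n): cv2.imwrite(n,cv2.resize(im[y0:y1,x0:x1],None,fx=k,fy=k,interpolation=cv2.INTER_CUBIC))
c(t,210,200,310,300,6,"pics/t_cov.png"); c(t,400,190,500,290,6,"pics/t_hook.png")
c(s,235,265,335,365,6,"pics/s_cov.png"); c(s,310,130,400,240,5,"pics/s_hook.png")
E
```

```text
(no output)
```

View pics/t_cov.png

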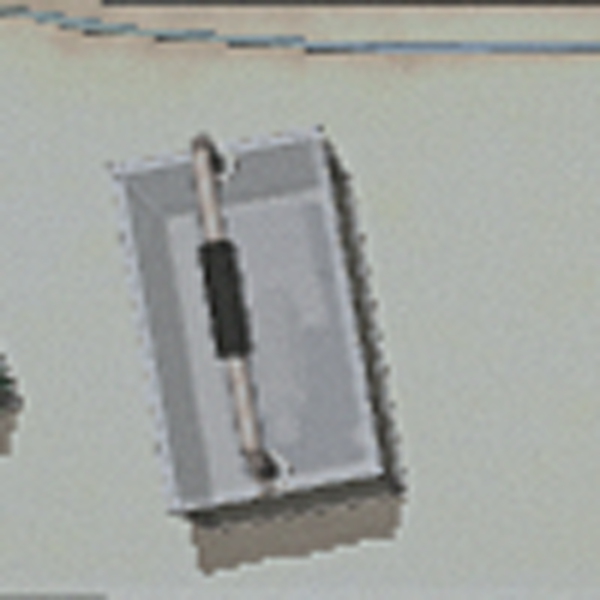

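View pics/t_hook.png

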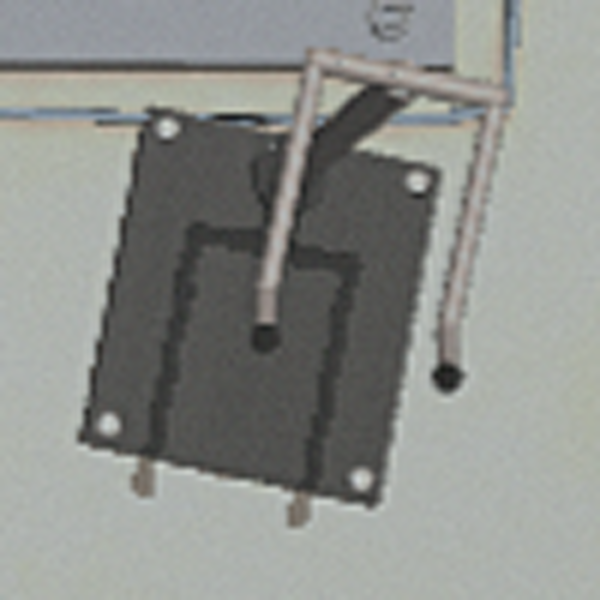

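View pics/s_cov.png

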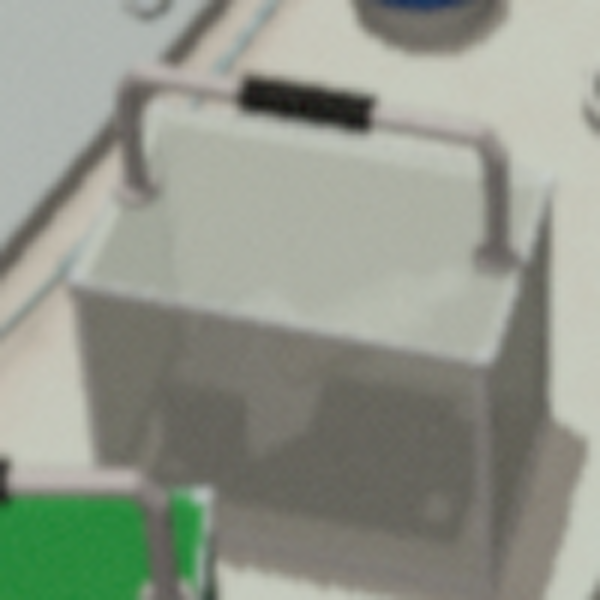

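View pics/s_hook.png

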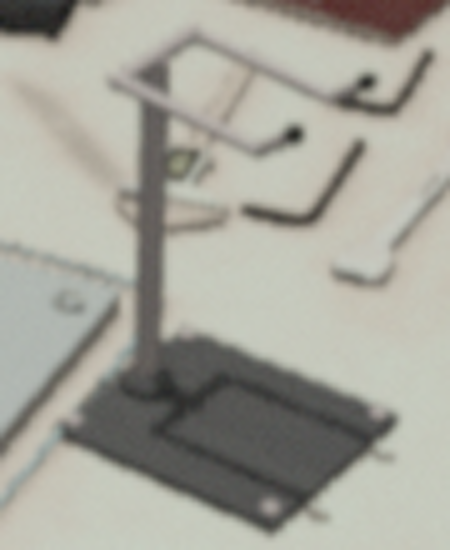

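```bash
cat > h.py <<'E'
import numpy as np,cv2
def cam(n): return np.load(n+"0.npz")
def ray(c,uv):
    V=c["view"];R=V[:3,:3];o=-R.T@V[:3,3]
    d=R.T@np.array([(uv[0]-c["cx"])/c["fx"],(uv[1]-c["cy"])/c["fy"],1]);return o,d/np.linalg.norm(d)
def onz(c,uv,z):
    o,d=ray(c,uv);return o+d*(z-o[2])/d[2]
def tri(r1,r2):
    A=np.zeros((3,3));b=np.zeros(3)
    for o,d in(r1,r2):
        P=np.eye(3)-np.outer(d,d);A+=P;b+=P@o
    p=np.linalg.solve(A,b);return p,[np.linalg.norm((np.eye(3)-np.outer(d,d))@(p-o)) for o,d in(r1,r2)]
E
python3 - <<'E'
from h import *
t,s=cam("top"),cam("scene")
def blob(c,x0,y0,x1,y1,th,sat=None):
    im=c["pixels"][y0:y1,x0:x1].max(2); m=(im<th).astype(np.uint8)
    n,l,st,ce=cv2.connectedComponentsWithStats(m); i=1+np.argmax(st[1:,4]); print(st[i]); 
    ys,xs=np.where(l==i); return (xs.mean()+x0,ys.mean()+y0)
a=blob(t,240,236,256,262,70); b=blob(s,270,275,302,290,70); print(a,b)
print("sleeve",onz(t,a,.177),onz(s,b,.177),tri(ray(t,a),ray(s,b)))
e1=onz(t,(243.8,224.2),.173);e2=onz(t,(253.7,277.5),.173);print("bar",e1,e2,np.linalg.norm(e1-e2),np.degrees(np.arctan2(*(e1-e2)[[1,0]])))
for A in ((444,246.3),(474.5,253)): print("tip",onz(t,A,.2285))
p=[]
for A,B in(((444,246.3),(310+293/5,130+133/5)),((474.5,253),(310+367/5,130+81/5))):
    q=tri(ray(t,A),ray(s,B));print(q);p.append(q[0])
d=p[0]-p[1];print(np.linalg.norm(d),np.degrees(np.arctan2(-d[0],d[1])))
# base plate screws / corners at z=.008 (top)
C=[(400+x/6,190+y/6) for x,y in((150,110),(440,170),(378,507),(80,440))]
P=np.array([onz(t,c,.008)for c in C]);print(P)
f=(P[0]+P[1])/2-(P[2]+P[3])/2;print("hook plate yaw",np.degrees(np.arctan2(f[1],f[0])),P.mean(0))
# cover top corners
C=[(210+x/6,200+y/6) for x,y in((117,172),(320,130),(385,475),(180,512))]
P=np.array([onz(t,c,.122)for c in C]);f=(P[0]+P[1])/2-(P[2]+P[3])/2;print("cover",P.mean(0),np.degrees(np.arctan2(f[1],f[0])),np.linalg.norm(f))
for n,u in(("tin",(347.5,226)),("bearing",(339,269)),("bush",(383.5,273))): print(n,onz(t,u,.02))
E
```

```text
[ 4  4  8 19 96]
[ 5  4 21  7 91]
(np.float64(247.05208333333334), np.float64(249.34375)) (np.float64(285.4945054945055), np.float64(281.85714285714283))
sleeve [0.47061998 0.26670041 0.177     ] [0.46949609 0.26675184 0.177     ] (array([0.47019059, 0.26654986, 0.17665372]), [np.float64(0.0005050550032830001), np.float64(0.0005050550032828117)])
bar [0.52943884 0.2760936  0.173     ] [0.40665579 0.25058529 0.173     ] 0.1254047463140155 11.736315441000377
tip [ 0.47355929 -0.17185095  0.2285    ]
tip [ 0.45918423 -0.23818665  0.2285    ]
(array([ 0.47442196, -0.17300264,  0.22283763]), [np.float64(0.00011596380673059831), np.float64(0.0001159638067306125)])
(array([ 0.46001828, -0.23971747,  0.22253359]), [np.float64(0.0001145784901943234), np.float64(0.00011457849019433726)])
0.0682526720161468 -12.183118318735831
[[ 0.6019769  -0.17079568  0.008     ]
 [ 0.57634837 -0.29542859  0.008     ]
 [ 0.43036055 -0.26495998  0.008     ]
 [ 0.45825551 -0.13845764  0.008     ]]
hook plate yaw -12.231985385721243 [ 0.51673533 -0.21741047  0.008     ]
cover [0.46757807 0.26265921 0.122     ] 11.764620359955982 0.13933312348713672
tin [0.55227064 0.0309157  0.02      ]
bearing [0.44136012 0.05245682 0.02      ]
bush [ 0.43188519 -0.06054411  0.02      ]
```

```bash
cat >> h.py <<'E'
from scipy.spatial.transform import Rotation as Ro
def down(yaw):
    c,s=np.cos(np.radians(yaw)),np.sin(np.radians(yaw)); return np.array([[c,s,0],[s,-c,0],[0,0,-1.]])
def plan(p,R,q,Q,n):
    "tool-frame steps for n rows from pose p,R to q,Q, straight line with uniform turn"
    w=Ro.from_matrix(R.T@Q).as_rotvec()/n; d=(np.asarray(q)-p)/n; 
    Rk=R.copy()
    for k in range(n):
        print(np.round(Rk.T@d*1000,1).tolist(),np.round(w,4).tolist()); Rk=Rk@Ro.from_rotvec(w).as_matrix()
def now():
    from workcell import manip
    s=manip.state(); return np.array(s["position"]),np.array(s["tool_rot"])
E
python3 - <<'E'
from h import *
p,R=now()
Q=down(11.75);a=[.40,-.30,.37];b=[.48,0,.37];c=[.470,.2665,.36]
plan(p,R,a,Q,11)
plan(np.array(a),Q,b,Q,9);plan(np.array(b),Q,c,Q,9)
E
```

```text
[29.3, -22.1, -6.0] [-0.0001, 0.0, 0.0019]
[29.3, -22.1, -6.0] [-0.0001, 0.0, 0.0019]
[29.3, -22.2, -6.0] [-0.0001, 0.0, 0.0019]
[29.2, -22.2, -6.0] [-0.0001, 0.0, 0.0019]
[29.2, -22.3, -6.0] [-0.0001, 0.0, 0.0019]
[29.1, -22.4, -6.0] [-0.0001, 0.0, 0.0019]
[29.1, -22.4, -6.0] [-0.0001, 0.0, 0.0019]
[29.0, -22.5, -6.0] [-0.0001, 0.0, 0.0019]
[29.0, -22.5, -6.0] [-0.0001, 0.0, 0.0019]
[29.0, -22.6, -6.0] [-0.0001, 0.0, 0.0019]
[28.9, -22.6, -6.0] [-0.0001, 0.0, 0.0019]
[15.5, -30.8, 0.0] [0.0, 0.0, 0.0]
[15.5, -30.8, 0.0] [0.0, 0.0, 0.0]
[15.5, -30.8, 0.0] [0.0, 0.0, 0.0]
[15.5, -30.8, 0.0] [0.0, 0.0, 0.0]
[15.5, -30.8, 0.0] [0.0, 0.0, 0.0]
[15.5, -30.8, 0.0] [0.0, 0.0, 0.0]
[15.5, -30.8, 0.0] [0.0, 0.0, 0.0]
[15.5, -30.8, 0.0] [0.0, 0.0, 0.0]
[15.5, -30.8, 0.0] [0.0, 0.0, 0.0]
[4.9, -29.2, 1.1] [0.0, 0.0, 0.0]
[4.9, -29.2, 1.1] [0.0, 0.0, 0.0]
[4.9, -29.2, 1.1] [0.0, 0.0, 0.0]
[4.9, -29.2, 1.1] [0.0, 0.0, 0.0]
[4.9, -29.2, 1.1] [0.0, 0.0, 0.0]
[4.9, -29.2, 1.1] [0.0, 0.0, 0.0]
[4.9, -29.2, 1.1] [0.0, 0.0, 0.0]
[4.9, -29.2, 1.1] [0.0, 0.0, 0.0]
[4.9, -29.2, 1.1] [0.0, 0.0, 0.0]
```

Emit:
apply_moves(
  series=[
    [[10, -8, -6], [0, 0, 0]],
    [[20, -15, -6], [0, 0, 0.004]],
    [[29, -22, -6], [0, 0, 0.004]],
    [[29, -22, -6], [0, 0, 0.004]],
    [[29, -22, -6], [0, 0, 0.004]],
    [[29, -22, -6], [0, 0, 0.004]],
    [[29, -22, -6], [0, 0, 0]],
    [[29, -22, -6], [0, 0, 0]],
    [[29, -22, -6], [0, 0, 0]],
    [[29, -22, -6], [0, 0, 0]],
    [[29, -22, -6], [0, 0, 0]],
    [[29, -22, -2], [0, 0, 0]],
  ],
  jaw=1,
)

```text
clock: 1.65
position: [0.4026, -0.3027, 0.3727]
tool_rot: [[0.979, 0.205, 0.001], [0.205, -0.979, -0.001], [0.001, 0.001, -1.0]]
ft_force: [-0.5, 0.3, -0.9]
grip_width: 0.0854
```

Emit:
apply_moves(
  series=[
    [[25, -30, 0], [0, 0, 0]],
    [[16, -31, 0], [0, 0, 0]],
    [[16, -31, 0], [0, 0, 0]],
    [[16, -31, 0], [0, 0, 0]],
    [[16, -31, 0], [0, 0, 0]],
    [[16, -31, 0], [0, 0, 0]],
    [[16, -31, 0], [0, 0, 0]],
    [[16, -31, 0], [0, 0, 0]],
    [[16, -31, 0], [0, 0, 0]],
  ],
)

```text
clock: 2.78
position: [0.4945, 0.0007, 0.3723]
tool_rot: [[0.979, 0.205, 0.0], [0.205, -0.979, -0.0], [0.0, 0.0, -1.0]]
ft_force: [0.1, -0.8, 0.4]
grip_width: 0.0856
```

Emit:
apply_moves(
  series=[
    [[3.4, -29.5, 1.4], [0, 0, 0]],
    [[3.4, -29.5, 1.4], [0, 0, 0]],
    [[3.4, -29.5, 1.4], [0, 0, 0]],
    [[3.4, -29.5, 1.4], [0, 0, 0]],
    [[3.4, -29.5, 1.4], [0, 0, 0]],
    [[3.4, -29.5, 1.4], [0, 0, 0]],
    [[3.4, -29.5, 1.4], [0, 0, 0]],
    [[3.4, -29.5, 1.4], [0, 0, 0]],
    [[3.4, -29.5, 1.4], [0, 0, 0]],
    [[0, 0, 0], [0, 0, 0]],
    [[0, 0, 0], [0, 0, 0]],
  ],
)

```text
clock: 4.15
position: [0.4702, 0.2648, 0.3595]
tool_rot: [[0.979, 0.204, 0.0], [0.204, -0.979, -0.0], [0.0, 0.001, -1.0]]
ft_force: [0.0, -0.2, 0.4]
grip_width: 0.0853
```

```bash
python3 - <<'E'
from workcell import manip
import cv2,numpy as np
s=manip.state(); print(np.round(s["position"],4),np.round(s["joint_positions"],3),np.round(s["tool_rot"],4).tolist())
c=manip.camera("wrist"); cv2.imwrite("pics/wrist1.png",c["pixels"])
np.savez("wrist1.npz",p=s["position"],R=s["tool_rot"],**c)
E
```

```text
[0.4702 0.2648 0.3595] [-0.245  0.361 -0.496  1.739  0.191  1.09  -2.168] [[0.9789, 0.2045, 0.0002], [0.2045, -0.9789, -0.0005], [0.0001, 0.0005, -1.0]]
```

View pics/wrist1.png

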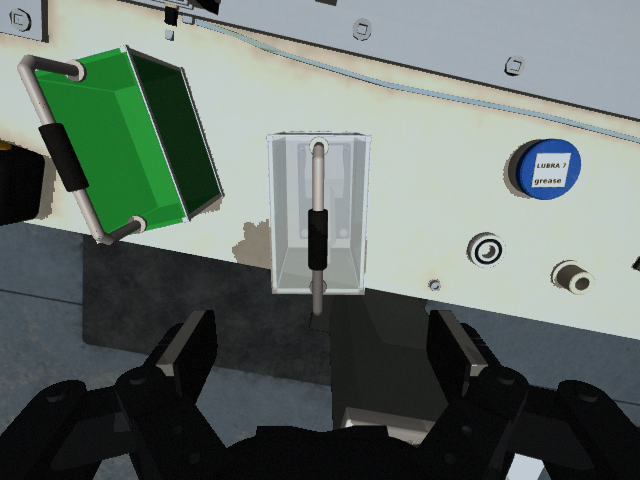

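```bash
cat >> h.py <<'E'
def wpt(c,uv,z):
    T=c["T_tool_cam"];R=c["R"];p=c["p"]
    o=R@T[:3,3]+p; d=R@T[:3,:3]@np.array([(uv[0]-c["cx"])/c["fx"],(uv[1]-c["cy"])/c["fy"],1]);return o+d*(z-o[2])/d[2]
def wray(c,uv):
    T=c["T_tool_cam"];R=c["R"];d=R@T[:3,:3]@np.array([(uv[0]-c["cx"])/c["fx"],(uv[1]-c["cy"])/c["fy"],1]);return R@T[:3,3]+c["p"],d/np.linalg.norm(d)
E
python3 - <<'E'
from h import *
c=np.load("wrist1.npz")
m=(c["pixels"].max(2)<70).astype(np.uint8)
sub=m[200:280,300:335];n,l,st,ce=cv2.connectedComponentsWithStats(sub);i=1+np.argmax(st[1:,4]);print(st[i],ce[i]+[300,200])
s=wpt(c,ce[i]+[300,200],.177);print(s,c["R"].T@(s-c["p"]))
a=wpt(c,(319,150),.177);b=wpt(c,(317,310),.177);print(a,b,np.degrees(np.arctan2(*(a-b)[[1,0]])),(a+b)/2)
E
```

```text
[   8    8   20   64 1163] [317.2794497  239.27687016]
[0.46817848 0.26784064 0.177     ] [-0.00136632 -0.00348615  0.18246794]
[0.52988621 0.27935444 0.177     ] [0.41210121 0.25652774 0.177     ] 10.967940764936506 [0.47099371 0.26794109 0.177     ]
```

Emit:
apply_moves(
  series=[
    [[0, -3, 12], [0, 0, 0]],
    [[0, 0, 20], [0, 0, 0]],
    [[0, 0, 20], [0, 0, 0]],
    [[0, 0, 20], [0, 0, 0]],
    [[0, 0, 20], [0, 0, 0]],
    [[0, 0, 15], [0, 0, 0]],
    [[0, 0, 12], [0, 0, 0]],
    [[0, 0, 9], [0, 0, 0]],
    [[0, 0, 0], [0, 0, 0]],
  ],
)

```text
clock: 5.32
position: [0.4698, 0.268, 0.2309]
tool_rot: [[0.979, 0.204, -0.001], [0.204, -0.979, -0.0], [-0.001, 0.0, -1.0]]
ft_force: [0.2, -0.8, -0.7]
grip_width: 0.0855
```

Emit:
apply_moves(
  series=[
    [[0, 0, 0], [0, 0, 0]],
    [[0, 0, 0], [0, 0, 0]],
    [[0, 0, 0], [0, 0, 0]],
    [[0, 0, 0], [0, 0, 0]],
    [[0, 0, 0], [0, 0, 0]],
    [[0, 0, 0], [0, 0, 0]],
    [[0, 0, 0], [0, 0, 0]],
    [[0, 0, 0], [0, 0, 0]],
  ],
  jaw=0,
  newtons=70,
)

```text
clock: 6.32
position: [0.4701, 0.268, 0.2316]
tool_rot: [[0.979, 0.204, 0.0], [0.204, -0.979, 0.0], [0.0, 0.0, -1.0]]
ft_force: [-1.0, -1.1, 5.5]
grip_width: 0.0116
```

```bash
python3 - <<'E'
from workcell import manip
import cv2,numpy as np
s=manip.state(); print(np.round(s["position"],4),np.round(s["joint_positions"],3),s["ft_force"],s["grip_width"])
c=manip.camera("wrist"); cv2.imwrite("pics/wrist2.png",c["pixels"])
E
```

```text
[0.4701 0.268  0.2316] [-0.295  0.513 -0.452  1.874  0.298  0.82  -2.266] [-1.01928535 -1.12621105  5.49347941] 0.011613285247910594
```

View pics/wrist2.png

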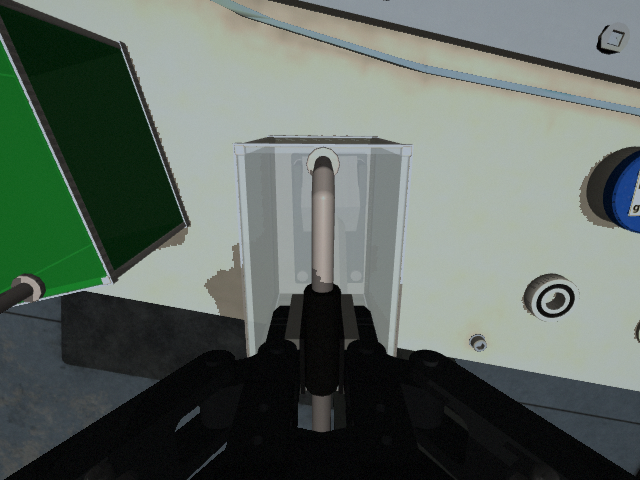

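Emit:
apply_moves(
  series=[
    [[0, 0, -5], [0, 0, 0]],
    [[0, 0, -10], [0, 0, 0]],
    [[0, 0, -15], [0, 0, 0]],
    [[0, 0, -20], [0, 0, 0]],
    [[0, 0, -20], [0, 0, 0]],
    [[0, 0, -20], [0, 0, 0]],
    [[0, 0, -20], [0, 0, 0]],
    [[0, 0, -20], [0, 0, 0]],
    [[0, 0, -20], [0, 0, 0]],
    [[0, 0, -10], [0, 0, 0]],
    [[0, 0, -5], [0, 0, 0]],
    [[0, 0, 0], [0, 0, 0]],
  ],
)

```text
clock: 7.88
position: [0.4698, 0.268, 0.3962]
tool_rot: [[0.979, 0.204, -0.0], [0.204, -0.979, -0.0], [-0.0, 0.0, -1.0]]
ft_force: [0.2, 0.1, -2.7]
grip_width: 0.0116
```

```bash
python3 - <<'E'
from workcell import manip
from h import *
p,R=now()
s=manip.state();print(p,s["ft_force"],s["grip_width"],np.round(s["joint_positions"],3))
for n in("scene","top"):
    c=manip.camera(n);cv2.imwrite(f"pics/{n}2.png",c["pixels"]);np.savez(n+"2.npz",**c)
# path
yaw0=np.degrees(np.arctan2(R[1,0],R[0,0]));print(yaw0)
Q=down(77.8)
seat=np.array([.487,-.211,.2155]);hx=np.array([np.cos(np.radians(-12.2)),np.sin(np.radians(-12.2)),0])
a=seat-.09*hx;a[2]=p[2]
plan(p,R,a,Q,24)
print(a)
E
```

```text
[0.46982467 0.26799642 0.39620977] [ 0.19247348  0.08777504 -2.69234409] 0.011574874227184676 [-0.242  0.331 -0.504  1.683  0.171  1.171 -2.155]
11.79020523833078
[-6.8, 18.2, 0.0] [-0.0, 0.0, -0.048]
[-7.7, 17.8, 0.0] [-0.0, 0.0, -0.048]
[-8.5, 17.4, 0.0] [-0.0, 0.0, -0.048]
[-9.3, 17.0, 0.0] [-0.0, 0.0, -0.048]
[-10.1, 16.5, 0.0] [-0.0, 0.0, -0.048]
[-10.9, 16.0, 0.0] [-0.0, 0.0, -0.048]
[-11.7, 15.5, 0.0] [-0.0, 0.0, -0.048]
[-12.4, 14.9, 0.0] [-0.0, 0.0, -0.048]
[-13.1, 14.3, 0.0] [-0.0, 0.0, -0.048]
[-13.8, 13.6, 0.0] [-0.0, 0.0, -0.048]
[-14.4, 13.0, 0.0] [-0.0, 0.0, -0.048]
[-15.0, 12.3, 0.0] [-0.0, 0.0, -0.048]
[-15.6, 11.5, 0.0] [-0.0, 0.0, -0.048]
[-16.1, 10.8, 0.0] [-0.0, 0.0, -0.048]
[-16.6, 10.0, 0.0] [-0.0, 0.0, -0.048]
[-17.1, 9.2, 0.0] [-0.0, 0.0, -0.048]
[-17.5, 8.3, 0.0] [-0.0, 0.0, -0.048]
[-17.9, 7.5, 0.0] [-0.0, 0.0, -0.048]
[-18.2, 6.6, 0.0] [-0.0, 0.0, -0.048]
[-18.5, 5.7, 0.0] [-0.0, 0.0, -0.048]
[-18.8, 4.8, 0.0] [-0.0, 0.0, -0.048]
[-19.0, 3.9, 0.0] [-0.0, 0.0, -0.048]
[-19.2, 3.0, 0.0] [-0.0, 0.0, -0.048]
[-19.3, 2.1, 0.0] [-0.0, 0.0, -0.048]
[ 0.39903257 -0.19198077  0.39620977]
```

View pics/scene2.png

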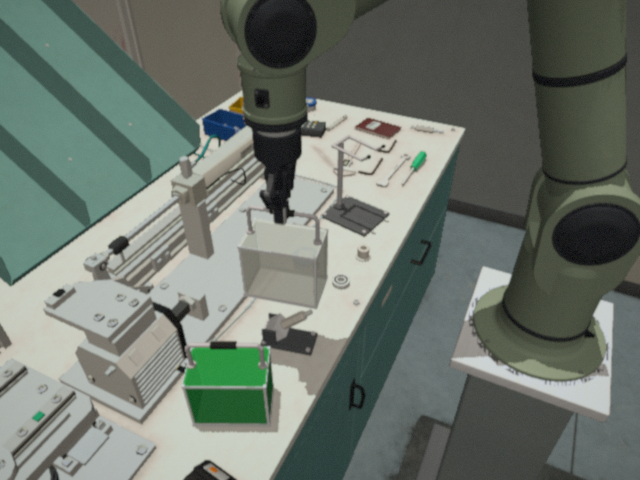

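Emit:
apply_moves(
  series=[
    [[-7, 18, 0], [0, 0, -0.048]],
    [[-8, 18, 0], [0, 0, -0.048]],
    [[-8.5, 17.5, 0], [0, 0, -0.048]],
    [[-9, 17, 0], [0, 0, -0.048]],
    [[-10, 16.5, 0], [0, 0, -0.048]],
    [[-11, 16, 0], [0, 0, -0.048]],
    [[-12, 15.5, 0], [0, 0, -0.048]],
    [[-12.5, 15, 0], [0, 0, -0.048]],
    [[-13, 14.5, 0], [0, 0, -0.048]],
    [[-14, 13.5, 0], [0, 0, -0.048]],
    [[-14.5, 13, 0], [0, 0, -0.048]],
    [[-15, 12, 0], [0, 0, -0.048]],
  ],
)

```text
clock: 9.48
position: [0.4336, 0.0371, 0.3959]
tool_rot: [[0.708, 0.706, -0.001], [0.706, -0.708, -0.0], [-0.001, -0.0, -1.0]]
ft_force: [0.7, 1.0, -3.0]
grip_width: 0.0118
```

Emit:
apply_moves(
  series=[
    [[-15.5, 11.5, 0], [0, 0, -0.048]],
    [[-16, 11, 0], [0, 0, -0.048]],
    [[-16.5, 10, 0], [0, 0, -0.048]],
    [[-17, 9, 0], [0, 0, -0.048]],
    [[-17.5, 8.5, 0], [0, 0, -0.048]],
    [[-18, 7.5, 0], [0, 0, -0.048]],
    [[-18, 6.5, 0], [0, 0, -0.048]],
    [[-18.5, 5.5, 0], [0, 0, -0.048]],
    [[-19, 5, 0], [0, 0, -0.048]],
    [[-19, 4, 0], [0, 0, -0.048]],
    [[-16, 3, 0], [0, 0, -0.048]],
    [[-10, 1, 0], [0, 0, -0.048]],
  ],
)

```text
clock: 10.98
position: [0.4008, -0.1805, 0.3958]
tool_rot: [[0.21, 0.978, -0.001], [0.978, -0.21, 0.0], [0.0, -0.001, -1.0]]
ft_force: [0.4, 0.4, -2.8]
grip_width: 0.0116
```

Emit:
apply_moves(
  series=[
    [[0, 0, 0], [0, 0, 0]],
    [[0, 0, 0], [0, 0, 0]],
  ],
)

```text
clock: 11.22
position: [0.4011, -0.1794, 0.3961]
tool_rot: [[0.212, 0.977, -0.0], [0.977, -0.212, 0.0], [0.0, -0.0, -1.0]]
ft_force: [-0.3, 1.0, -2.9]
grip_width: 0.0117
```

```bash
python3 - <<'E'
from workcell import manip
from h import *
p,R=now()
s=manip.state();print(p,s["ft_force"],s["grip_width"],np.round(s["joint_positions"],3))
yaw0=np.degrees(np.arctan2(R[1,0],R[0,0]));print(yaw0)
for n in("top","wrist","scene"):
    c=manip.camera(n);cv2.imwrite(f"pics/{n}3.png",c["pixels"]);np.savez(n+"3.npz",p=p,R=R,**c)
E
```

```text
[ 0.40113728 -0.17935925  0.39609449] [-0.30587781  1.03158298 -2.91545325] 0.011700445654390884 [ 0.581  0.132 -0.328  1.921  0.048  1.096  0.02 ]
77.75338721403887
```

View pics/wrist3.png

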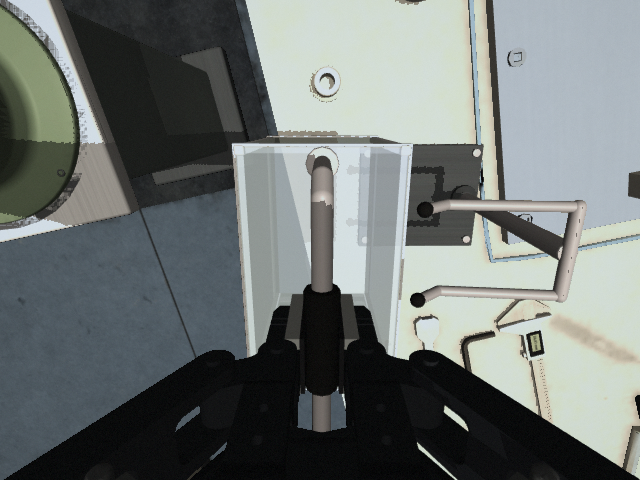

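View pics/top3.png

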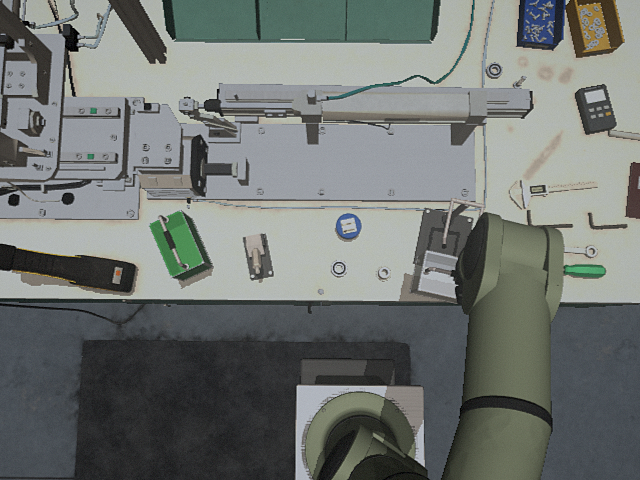

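View pics/scene3.png

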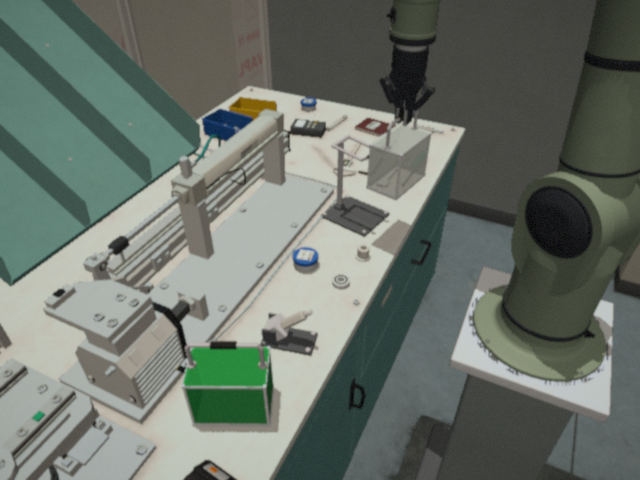

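```bash
python3 - <<'E'
from h import *
c=np.load("wrist3.npz")
hx=np.array([np.cos(np.radians(-12.2)),np.sin(np.radians(-12.2)),0]);hy=np.array([-hx[1],hx[0],0])
T=[]
for uv in((425,209),(417,299)):
    a=wpt(c,uv,.2235);T.append(a);print(a)
print(T[0]-T[1],np.degrees(np.arctan2(-(T[0]-T[1])[0],(T[0]-T[1])[1])))
m=(T[0]+T[1])/2;seat=m+.021*hx;print("seat",seat)
# handle estimate
p,R=c["p"],c["R"]
for S in(seat,np.array([.487,-.211,.2155])):
    d=S-p;print("hook x,y of shift",d@hx,d@hy,"tool",R.T@d)
E
```

```text
[ 0.47410473 -0.17064465  0.2235    ]
[ 0.45983099 -0.23648798  0.2235    ]
[0.01427374 0.06584333 0.        ] -12.231512871003643
seat [ 0.4874936  -0.20800413  0.2235    ]
hook x,y of shift 0.09045941137766787 -0.009748729325292855 tool [-0.00972416  0.09053084  0.17255842]
hook x,y of shift 0.0906100637209027 -0.012781246359170115 tool [-0.01275882  0.0906869   0.1805575 ]
```

Emit:
apply_moves(
  series=[
    [[-3, 0, 8], [0, 0, 0]],
    [[-4, 0, 14], [0, 0, 0]],
    [[-4, 0, 18], [0, 0, 0]],
    [[0, 0, 18], [0, 0, 0]],
    [[0, 0, 16], [0, 0, 0]],
    [[0, 0, 12], [0, 0, 0]],
    [[0, 0, 6], [0, 0, 0]],
    [[0, 0, 2], [0, 0, 0]],
    [[0, 0, 0], [0, 0, 0]],
    [[0, 0, 0], [0, 0, 0]],
  ],
)

```text
clock: 12.62
position: [0.3989, -0.1907, 0.3027]
tool_rot: [[0.211, 0.977, 0.001], [0.977, -0.211, -0.0], [-0.0, 0.001, -1.0]]
ft_force: [-0.3, 0.0, -2.3]
grip_width: 0.0115
```

```bash
python3 - <<'E'
from workcell import manip
from h import *
p,R=now()
hx=np.array([np.cos(np.radians(-12.2)),np.sin(np.radians(-12.2)),0])
d=np.array([.487,-.2095,.27])-p;print(p,R.T@d)
for n in("wrist","scene"):
    c=manip.camera(n);cv2.imwrite(f"pics/{n}4.png",c["pixels"])
E
```

```text
[ 0.39889248 -0.19067593  0.3026567 ] [0.00023969 0.09007295 0.03271922]
```

View pics/wrist4.png

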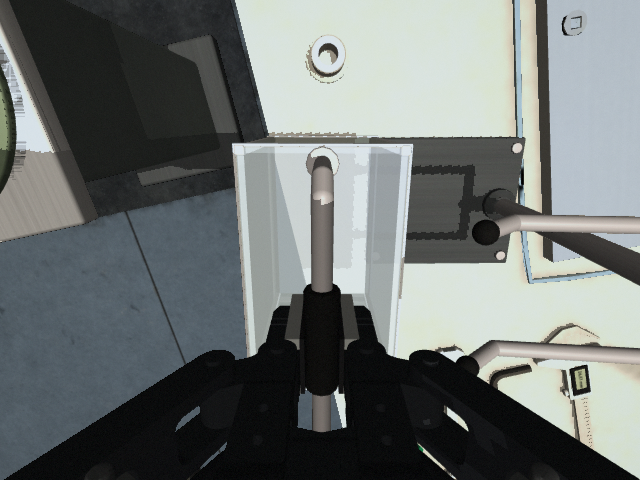

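View pics/scene4.png

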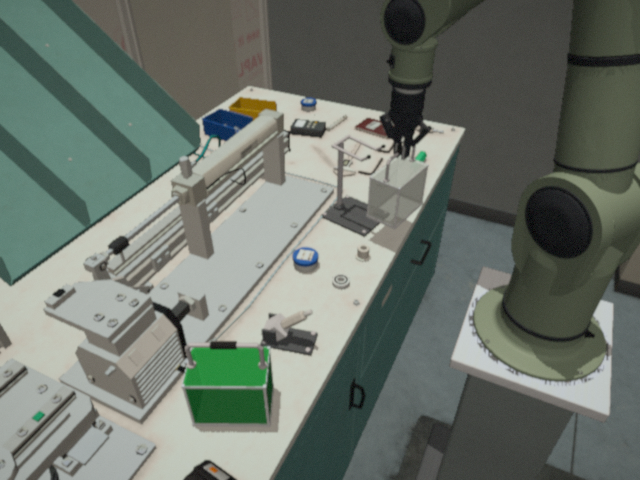

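Prong tips at (485,232) and (466,367) straddle the sleeve (y≈340 at bar height); the bar stands in front and above. Move forward.

Emit:
apply_moves(
  series=[
    [[0, 5, 0], [0, 0, 0]],
    [[0, 10, 0], [0, 0, 0]],
    [[0, 12, 0], [0, 0, 0]],
    [[0, 12, 0], [0, 0, 0]],
    [[0, 12, 0], [0, 0, 0]],
    [[0, 12, 0], [0, 0, 0]],
    [[0, 12, 0], [0, 0, 0]],
    [[0, 10, 0], [0, 0, 0]],
    [[0, 5, 0], [0, 0, 0]],
    [[0, 0, 0], [0, 0, 0]],
    [[0, 0, 0], [0, 0, 0]],
  ],
)

```text
clock: 14.1
position: [0.4864, -0.2096, 0.3023]
tool_rot: [[0.211, 0.977, -0.0], [0.977, -0.211, -0.0], [-0.0, -0.0, -1.0]]
ft_force: [-0.6, 0.5, -2.1]
grip_width: 0.0116
```

```bash
python3 - <<'E'
from workcell import manip
from h import *
p,R=now();s=manip.state();print(p,s["ft_force"])
print(R.T@(np.array([.487,-.2095,.27])-p))
for n in("wrist","top","scene"):
    c=manip.camera(n);cv2.imwrite(f"pics/{n}5.png",c["pixels"])
    if n=="scene": cv2.imwrite("pics/scene5c.png",cv2.resize(c["pixels"][100:260,300:460],None,fx=3.7,fy=3.7,interpolation=cv2.INTER_CUBIC))
E
```

```text
[ 0.48644914 -0.20960974  0.30230863] [-0.55006564  0.46956585 -2.12109661]
[0.00022612 0.00052162 0.03230851]
```

View pics/wrist5.png

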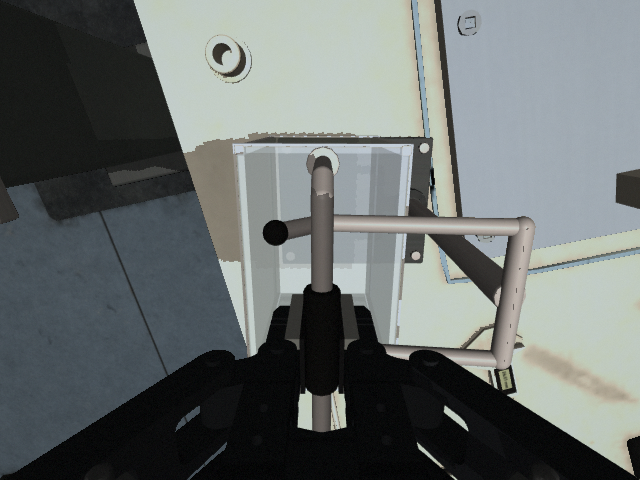

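View pics/scene5c.png

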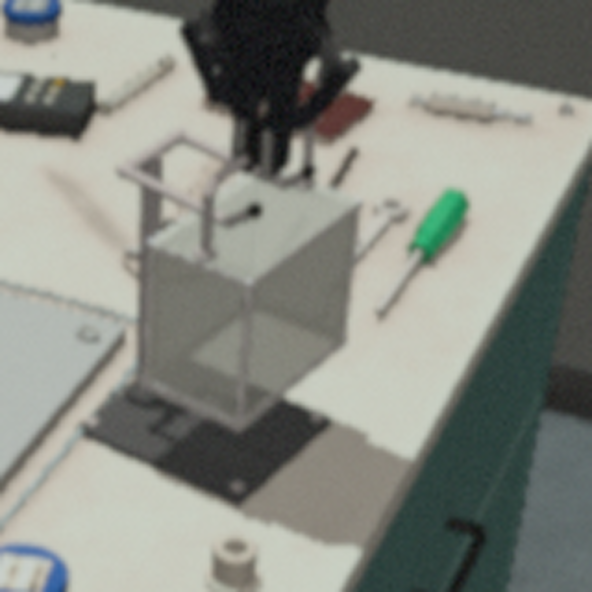

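Emit:
apply_moves(
  series=[
    [[0, 0, 4], [0, 0, 0]],
    [[0, 0, 6], [0, 0, 0]],
    [[0, 0, 6], [0, 0, 0]],
    [[0, 0, 5], [0, 0, 0]],
    [[0, 0, 4], [0, 0, 0]],
    [[0, 0, 3], [0, 0, 0]],
    [[0, 0, 2], [0, 0, 0]],
    [[0, 0, 0], [0, 0, 0]],
    [[0, 0, 0], [0, 0, 0]],
  ],
)

```text
clock: 15.38
position: [0.4868, -0.2097, 0.2724]
tool_rot: [[0.211, 0.977, 0.0], [0.977, -0.211, -0.0], [-0.0, 0.0, -1.0]]
ft_force: [0.5, 1.0, -3.0]
grip_width: 0.0115
```

Emit:
apply_moves(
  series=[
    [[0, 0, 1], [0, 0, 0]],
    [[0, 0, 1], [0, 0, 0]],
    [[0, 0, 0.5], [0, 0, 0]],
    [[0, 0, 0], [0, 0, 0]],
  ],
)

```text
clock: 15.88
position: [0.4876, -0.2099, 0.2706]
tool_rot: [[0.211, 0.977, 0.002], [0.977, -0.211, -0.001], [-0.0, 0.003, -1.0]]
ft_force: [3.2, -0.6, 6.9]
grip_width: 0.0117
```

Emit:
apply_moves(
  series=[
    [[0, 0, 0], [0, 0, 0]],
    [[0, 0, 0], [0, 0, 0]],
    [[0, 0, 0], [0, 0, 0]],
    [[0, 0, 0], [0, 0, 0]],
    [[0, 0, 0], [0, 0, 0]],
    [[0, 0, 0], [0, 0, 0]],
  ],
  jaw=0.6,
)

```text
clock: 16.62
position: [0.4867, -0.2096, 0.2698]
tool_rot: [[0.211, 0.977, -0.0], [0.977, -0.211, 0.0], [0.0, -0.0, -1.0]]
ft_force: [0.1, -0.0, 0.5]
grip_width: 0.0516
```

```bash
python3 - <<'E'
from workcell import manip
from h import *
p,R=now();s=manip.state();print(p,s["ft_force"],s["grip_width"])
for n in("wrist","scene"):
    c=manip.camera(n);cv2.imwrite(f"pics/{n}6.png",c["pixels"])
    if n=="scene": cv2.imwrite("pics/scene6c.png",cv2.resize(c["pixels"][100:260,300:460],None,fx=3.7,fy=3.7,interpolation=cv2.INTER_CUBIC))
E
```

```text
[ 0.48672136 -0.20962224  0.26978325] [ 0.12472086 -0.044107    0.52516872] 0.05156808011203564
```

View pics/wrist6.png

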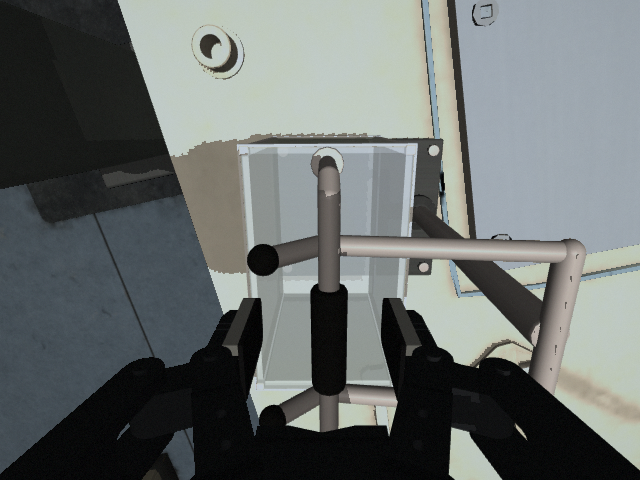

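View pics/scene6c.png

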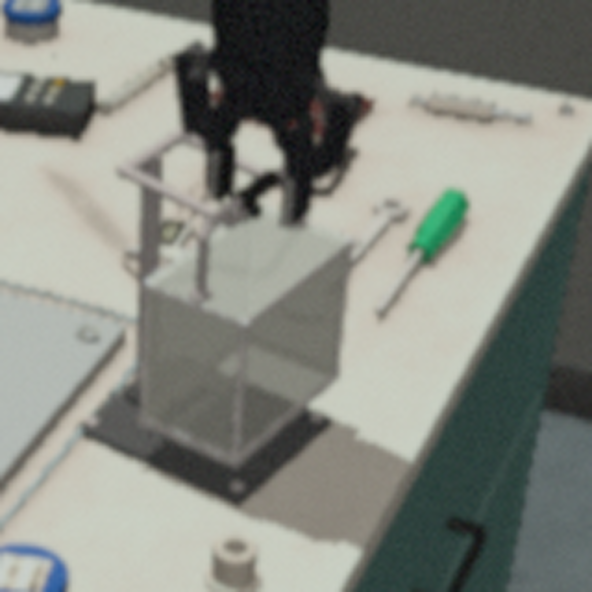

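Emit:
apply_moves(
  series=[
    [[0, 0, -4], [0, 0, 0]],
    [[0, 0, -10], [0, 0, 0]],
    [[0, 0, -18], [0, 0, 0]],
    [[0, 0, -20], [0, 0, 0]],
    [[0, 0, -20], [0, 0, 0]],
    [[0, 0, -20], [0, 0, 0]],
    [[0, 0, -12], [0, 0, 0]],
    [[0, 0, -6], [0, 0, 0]],
  ],
)

```text
clock: 17.73
position: [0.4868, -0.2097, 0.3805]
tool_rot: [[0.211, 0.977, 0.001], [0.977, -0.211, -0.0], [-0.0, 0.001, -1.0]]
ft_force: [0.5, -0.4, -0.6]
grip_width: 0.0515
```

```bash
python3 - <<'E'
from h import *
t=np.load("top3.npz")["pixels"];s=np.load("scene3.npz")["pixels"]
cv2.imwrite("pics/tg.png",cv2.resize(t[225:285,235:285],None,fx=10,fy=10,interpolation=cv2.INTER_CUBIC))
cv2.imwrite("pics/sg.png",cv2.resize(s[300:360,255:325],None,fx=9,fy=9,interpolation=cv2.INTER_CUBIC))
E
```

```text
(no output)
```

View pics/tg.png

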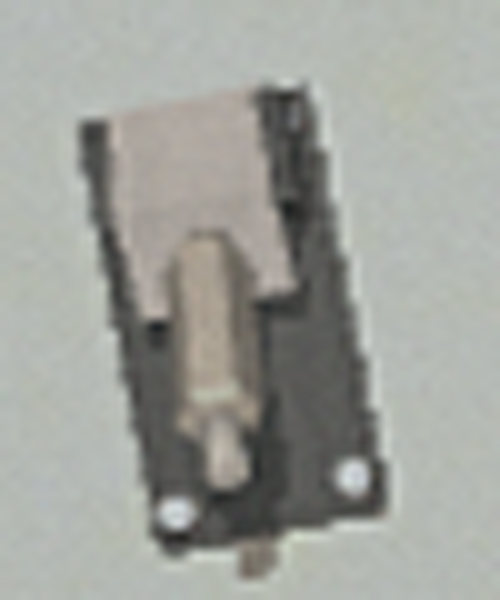

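View pics/sg.png

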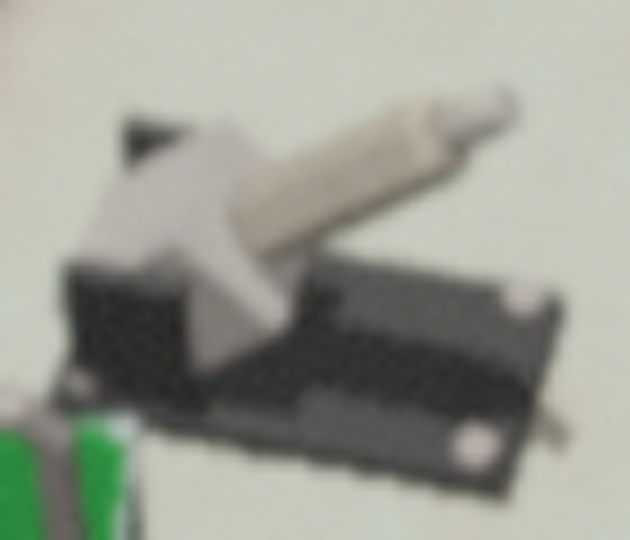

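```bash
python3 - <<'E'
from h import *
t,s=cam("top"),cam("scene")
T=lambda x,y:(235+x/10,225+y/10);S=lambda x,y:(255+x/9,300+y/9)
print("end",tri(ray(t,T(230,480)),ray(s,S(500,105))))
C=[T(85,118),T(305,83),T(385,510),T(160,552)]
P=np.array([onz(t,c,.008)for c in C]);f=(P[0]+P[1])/2-(P[2]+P[3])/2;print(P,P.mean(0),np.degrees(np.arctan2(f[1],f[0])),np.linalg.norm(f))
A=onz(t,T(175,512),.008);B=onz(t,T(352,477),.008);d=A-B;print("screws",A,B,np.degrees(np.arctan2(-d[0],d[1])))
# grip axis in top: ray points: inner shoulder (205,240), outer shoulder (218,405); 
a=onz(t,T(205,245),.06);b=onz(t,T(230,480),.1);print(a,b,np.degrees(np.arctan2(*(a-b)[[1,0]])))
E
```

```text
end (array([0.42424369, 0.24975483, 0.09896151]), [np.float64(0.001094915632831938), np.float64(0.001094915632832086)])
[[0.5243924  0.299095   0.008     ]
 [0.5338846  0.24239203 0.008     ]
 [0.42341667 0.21977303 0.008     ]
 [0.4122843  0.27717494 0.008     ]] [0.47349449 0.25960875 0.008     ] 11.315835337314168 0.11349429529961151
screws [0.42255947 0.27356232 0.008     ] [0.43183304 0.22837992 0.008     ] 11.598722244280918
[0.48500864 0.26121474 0.06      ] [0.42312258 0.24925433 0.1       ] 10.938412293977992
```

```bash
python3 - <<'E'
from h import *
p,R=now()
Q=down(191.3);plan(p,R,[.461,.257,.27],Q,23)
E
```

```text
[19.6, -5.4, 4.8] [0.0, 0.0, -0.0861]
[20.0, -3.7, 4.8] [0.0, 0.0, -0.0861]
[20.2, -1.9, 4.8] [0.0, 0.0, -0.0861]
[20.3, -0.2, 4.8] [0.0, 0.0, -0.0861]
[20.3, 1.5, 4.8] [0.0, 0.0, -0.0861]
[20.1, 3.3, 4.8] [0.0, 0.0, -0.0861]
[19.7, 5.0, 4.8] [0.0, 0.0, -0.0861]
[19.2, 6.7, 4.8] [0.0, 0.0, -0.0861]
[18.5, 8.3, 4.8] [0.0, 0.0, -0.0861]
[17.8, 9.9, 4.8] [0.0, 0.0, -0.0861]
[16.9, 11.4, 4.8] [0.0, 0.0, -0.0861]
[15.8, 12.8, 4.8] [0.0, 0.0, -0.0861]
[14.7, 14.1, 4.8] [0.0, 0.0, -0.0861]
[13.4, 15.3, 4.8] [0.0, 0.0, -0.0861]
[12.0, 16.4, 4.8] [0.0, 0.0, -0.0861]
[10.6, 17.4, 4.8] [0.0, 0.0, -0.0861]
[9.0, 18.2, 4.8] [0.0, 0.0, -0.0861]
[7.4, 18.9, 4.8] [0.0, 0.0, -0.0861]
[5.8, 19.5, 4.8] [0.0, 0.0, -0.0861]
[4.1, 19.9, 4.8] [0.0, 0.0, -0.0861]
[2.4, 20.2, 4.8] [0.0, 0.0, -0.0861]
[0.6, 20.3, 4.8] [0.0, 0.0, -0.0861]
[-1.1, 20.3, 4.8] [0.0, 0.0, -0.0861]
```

Emit:
apply_moves(
  series=[
    [[19.5, -5.5, 0], [0, 0, -0.086]],
    [[20, -3.5, 1], [0, 0, -0.086]],
    [[20, -2, 3], [0, 0, -0.086]],
    [[20.5, 0, 5], [0, 0, -0.086]],
    [[20.5, 1.5, 5], [0, 0, -0.086]],
    [[20, 3.5, 5], [0, 0, -0.086]],
    [[19.5, 5, 5], [0, 0, -0.086]],
    [[19, 6.5, 5], [0, 0, -0.086]],
    [[18.5, 8.5, 5], [0, 0, -0.086]],
    [[18, 10, 5], [0, 0, -0.086]],
    [[17, 11.5, 5], [0, 0, -0.086]],
    [[16, 13, 5], [0, 0, -0.086]],
  ],
)

```text
clock: 19.23
position: [0.4739, 0.0357, 0.3305]
tool_rot: [[-0.734, 0.679, 0.0], [0.679, 0.734, 0.0], [0.0, 0.0, -1.0]]
ft_force: [0.1, -0.6, -0.5]
grip_width: 0.0516
```

Emit:
apply_moves(
  series=[
    [[14.5, 14, 6], [0, 0, -0.086]],
    [[13.5, 15.5, 6], [0, 0, -0.086]],
    [[12, 16.5, 6], [0, 0, -0.086]],
    [[10.5, 17.5, 6], [0, 0, -0.086]],
    [[9, 18, 6], [0, 0, -0.086]],
    [[7.5, 19, 6], [0, 0, -0.086]],
    [[6, 19.5, 6], [0, 0, -0.086]],
    [[4, 20, 6], [0, 0, -0.086]],
    [[2.5, 20, 6], [0, 0, -0.086]],
    [[0.5, 20.5, 6], [0, 0, -0.086]],
    [[-1, 20.5, 6], [0, 0, -0.086]],
    [[0, 0, 0], [0, 0, 0]],
  ],
)

```text
clock: 20.72
position: [0.4616, 0.2599, 0.2642]
tool_rot: [[-0.98, -0.198, -0.001], [-0.198, 0.98, 0.001], [0.001, 0.001, -1.0]]
ft_force: [0.2, -0.2, 0.4]
grip_width: 0.0516
```

```bash
python3 - <<'E'
from workcell import manip
from h import *
manip_s=manip.state()
p,R=now();print(p,R.round(4).tolist(),np.round(manip_s["joint_positions"],3))
c=manip.camera("wrist");cv2.imwrite("pics/wrist7.png",c["pixels"]);np.savez("wrist7.npz",p=p,R=R,**c)
E
```

```text
[0.46156639 0.25993476 0.26421511] [[-0.9802, -0.1978, -0.001], [-0.1978, 0.9802, 0.0007], [0.0009, 0.0009, -1.0]] [-0.029  0.531 -0.815  1.862  0.467  0.952  0.715]
```

View pics/wrist7.png

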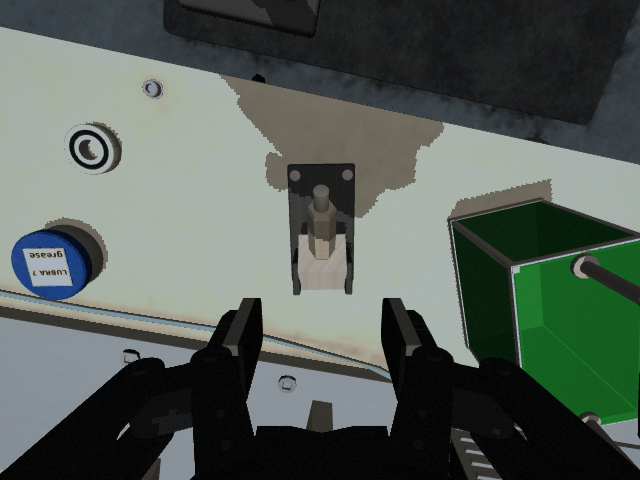

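```bash
python3 - <<'E'
from h import *
c=np.load("wrist7.npz");t=cam("top");s=cam("scene")
print(wpt(c,(320.5,190),.1), tri(wray(c,(320.5,190)),ray(s,(310.6,311.7))),tri(wray(c,(320.5,190)),ray(t,(258,273))))
print("screws",wpt(c,(295,176),.008),wpt(c,(347,175),.008))
im=c["pixels"][150:310,270:370];cv2.imwrite("pics/w7c.png",cv2.resize(im,None,fx=5,fy=5,interpolation=cv2.INTER_CUBIC)[:600])
E
```

```text
[0.42383738 0.25233108 0.1       ] (array([0.42377377, 0.25233999, 0.10174438]), [np.float64(0.00024170797328704782), np.float64(0.0002417079732871286)]) (array([0.42515235, 0.25176569, 0.08685495]), [np.float64(0.001368043078256776), np.float64(0.0013680430782567919)])
screws [0.43187779 0.23087981 0.008     ] [0.42191031 0.27579884 0.008     ]
```

View pics/w7c.png

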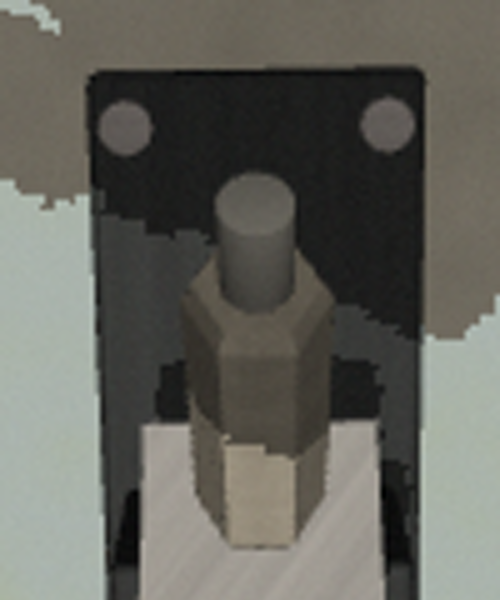

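Emit:
apply_moves(
  series=[
    [[2, 0, 10], [0, 0, 0]],
    [[0, 0, 18], [0, 0, 0]],
    [[0, 0, 20], [0, 0, 0]],
    [[0, 0, 20], [0, 0, 0]],
    [[0, 0, 20], [0, 0, 0]],
    [[0, 0, 18], [0, 0, 0]],
    [[0, 0, 14], [0, 0, 0]],
    [[0, 0, 10], [0, 0, 0]],
    [[0, 0, 7], [0, 0, 0]],
    [[0, 0, 4], [0, 0, 0]],
    [[0, 0, 0], [0, 0, 0]],
  ],
)

```text
clock: 22.15
position: [0.4602, 0.2577, 0.1238]
tool_rot: [[-0.981, -0.193, 0.0], [-0.193, 0.981, 0.0], [-0.0, 0.0, -1.0]]
ft_force: [-0.3, 0.3, -0.1]
grip_width: 0.051
```

```bash
python3 - <<'E'
from workcell import manip
from h import *
s=manip.state()
p,R=now();print(p,s["ft_force"])
c=manip.camera("wrist");cv2.imwrite("pics/wrist8.png",c["pixels"])
c=manip.camera("scene");cv2.imwrite("pics/scene8.png",cv2.resize(c["pixels"][240:380,220:370],None,fx=4,fy=4,interpolation=cv2.INTER_CUBIC))
E
```

```text
[0.46020944 0.25772172 0.12383143] [-0.27206939  0.27072068 -0.05423554]
```

View pics/wrist8.png

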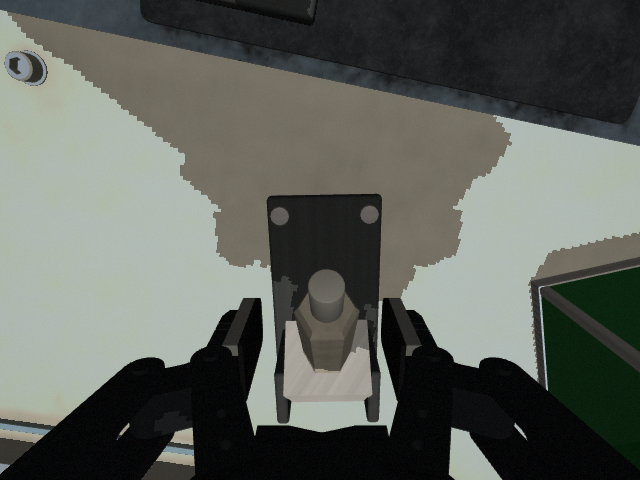

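View pics/scene8.png

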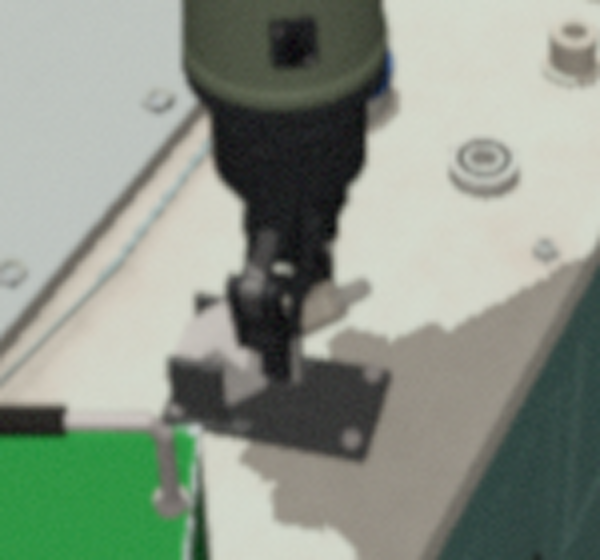

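Emit:
apply_moves(
  series=[
    [[0, 1, 0], [0, 0, 0]],
    [[0, 1, 0], [0, 0, 0]],
    [[0, 0, 0], [0, 0, 0]],
    [[0, 0, 0], [0, 0, 0]],
  ],
)

```text
clock: 22.75
position: [0.4598, 0.2597, 0.1238]
tool_rot: [[-0.981, -0.193, 0.0], [-0.193, 0.981, 0.0], [-0.0, 0.0, -1.0]]
ft_force: [-0.7, 0.1, -0.4]
grip_width: 0.0515
```

Emit:
apply_moves(
  series=[
    [[0, 0, 0], [0, 0, 0]],
    [[0, 0, 0], [0, 0, 0]],
    [[0, 0, 0], [0, 0, 0]],
    [[0, 0, 0], [0, 0, 0]],
    [[0, 0, 0], [0, 0, 0]],
    [[0, 0, 0], [0, 0, 0]],
    [[0, 0, 0], [0, 0, 0]],
    [[0, 0, 0], [0, 0, 0]],
  ],
  jaw=0,
  newtons=60,
)

```text
clock: 23.75
position: [0.4597, 0.2598, 0.1239]
tool_rot: [[-0.981, -0.193, 0.0], [-0.193, 0.981, 0.0], [-0.0, 0.0, -1.0]]
ft_force: [-2.2, 0.4, 5.1]
grip_width: 0.0197
```

```bash
python3 - <<'E'
from workcell import manip
from h import *
s=manip.state()
p,R=now();print(p,s["ft_force"],s["ft_torque"],s["grip_width"])
c=manip.camera("wrist");cv2.imwrite("pics/wrist9.png",c["pixels"])
E
```

```text
[0.45972773 0.25975548 0.12389153] [-2.18749142  0.35380685  5.10832775] [0.04354879 0.36963847 0.05192795] 0.019710740125650394
```

View pics/wrist9.png

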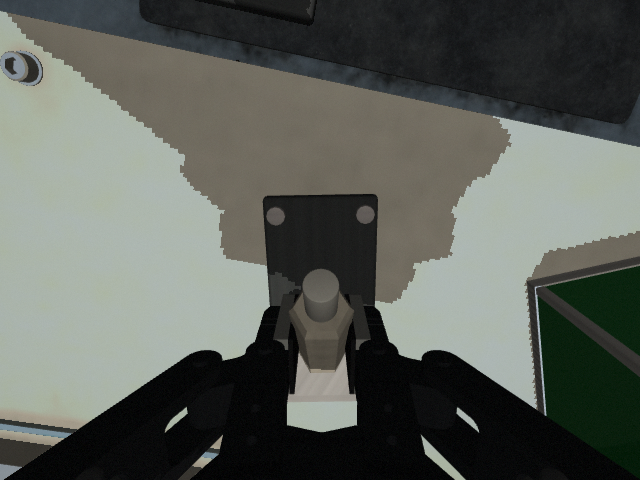

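Emit:
apply_moves(
  series=[
    [[1.5, 0, -1.5], [0, 0, 0]],
    [[3, 0, -3], [0, 0, 0]],
    [[4, 0, -4], [0, 0, 0]],
  ],
)

```text
clock: 24.18
position: [0.4511, 0.2578, 0.1324]
tool_rot: [[-0.981, -0.193, -0.0], [-0.193, 0.981, -0.0], [0.0, -0.0, -1.0]]
ft_force: [0.0, 0.5, -0.5]
grip_width: 0.0194
```

Emit:
apply_moves(
  series=[
    [[4, 0, -4], [0, 0, 0]],
    [[5, 0, -5], [0, 0, 0]],
    [[5, 0, -5], [0, 0, 0]],
    [[5, 0, -5], [0, 0, 0]],
    [[5, 0, -5], [0, 0, 0]],
    [[5, 0, -5], [0, 0, 0]],
    [[5, 0, -6], [0, 0, 0]],
    [[0, 0, -10], [0, 0, 0]],
    [[0, 0, -15], [0, 0, 0]],
    [[0, 0, -15], [0, 0, 0]],
    [[0, 0, -10], [0, 0, 0]],
    [[0, 0, 0], [0, 0, 0]],
  ],
)

```text
clock: 25.68
position: [0.4184, 0.2515, 0.218]
tool_rot: [[-0.981, -0.193, 0.001], [-0.193, 0.981, 0.0], [-0.001, 0.0, -1.0]]
ft_force: [-1.0, 1.5, -1.3]
grip_width: 0.0194
```

```bash
python3 - <<'E'
from workcell import manip
from h import *
s=manip.state()
p,R=now();print(p,s["ft_force"],s["grip_width"],np.round(s["joint_positions"],3))
c=manip.camera("wrist");cv2.imwrite("pics/wrist10.png",c["pixels"]);np.savez("wrist10.npz",p=p,R=R,**c)
c=manip.camera("scene");np.savez("scene10.npz",**c);cv2.imwrite("pics/scene10.png",c["pixels"]);cv2.imwrite("pics/scene10c.png",cv2.resize(c["pixels"][220:360,240:380],None,fx=4,fy=4,interpolation=cv2.INTER_CUBIC))
E
```

```text
[0.41837479 0.25149131 0.21804246] [-1.03602973  1.46360533 -1.33924805] 0.019411878762683354 [-0.067  0.534 -0.789  2.006  0.522  0.811  0.606]
```

View pics/wrist10.png

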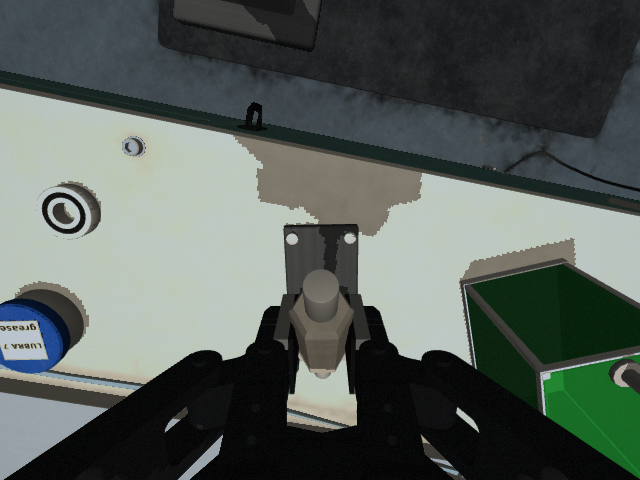

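View pics/scene10c.png

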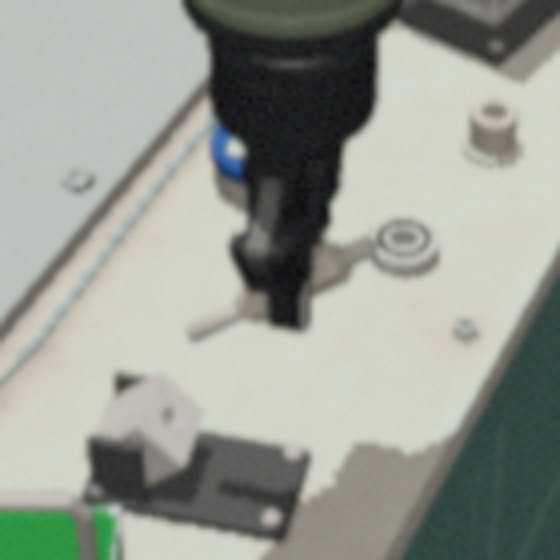

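Emit:
apply_moves(
  series=[
    [[0, 0, -8], [0, 0, 0]],
    [[-3, 0, -14], [0, 0, 0]],
    [[-6, 0, -18], [0, 0, 0]],
    [[-8, 0, -18], [0, 0, 0]],
    [[-10, 0, -18], [0, 0, 0]],
    [[-10, 0, -18], [0, 0, 0]],
    [[-10, 0, -14], [0, 0, 0]],
    [[-10, 0, -8], [0, 0, 0]],
    [[-6, 0, -4], [0, 0, 0]],
    [[0, 0, 0], [0, 0, 0]],
  ],
)

```text
clock: 27.02
position: [0.48, 0.2636, 0.3372]
tool_rot: [[-0.981, -0.193, -0.0], [-0.193, 0.981, 0.0], [0.0, 0.0, -1.0]]
ft_force: [0.7, 0.3, -1.4]
grip_width: 0.0195
```

```bash
python3 - <<'E'
from workcell import manip
from h import *
s=manip.state()
p,R=now();print(p,s["ft_force"],s["grip_width"],np.round(s["joint_positions"],3))
w=np.array([0,-.733,0]);Q=R@Ro.from_rotvec(w).as_matrix()
plan(p,R,p+np.array([.07,.02,.02]),Q,12)
E
```

```text
[0.47999393 0.263638   0.33715815] [ 0.6594542   0.27998721 -1.37805172] 0.019488439997016275 [ 0.006  0.474 -0.853  1.736  0.394  1.112  0.794]
[-6.0, 0.5, -1.7] [-0.0, -0.0611, 0.0]
[-6.1, 0.5, -1.3] [-0.0, -0.0611, 0.0]
[-6.2, 0.5, -0.9] [-0.0, -0.0611, 0.0]
[-6.2, 0.5, -0.5] [-0.0, -0.0611, 0.0]
[-6.3, 0.5, -0.2] [-0.0, -0.0611, 0.0]
[-6.3, 0.5, 0.2] [-0.0, -0.0611, 0.0]
[-6.2, 0.5, 0.6] [-0.0, -0.0611, 0.0]
[-6.2, 0.5, 1.0] [-0.0, -0.0611, 0.0]
[-6.1, 0.5, 1.4] [-0.0, -0.0611, 0.0]
[-6.0, 0.5, 1.7] [-0.0, -0.0611, 0.0]
[-5.9, 0.5, 2.1] [-0.0, -0.0611, 0.0]
[-5.8, 0.5, 2.5] [-0.0, -0.0611, 0.0]
```

q6 is 1.11, ample room.

Emit:
apply_moves(
  series=[
    [[-6, 0.5, -1.5], [0, -0.061, 0]],
    [[-6, 0.5, -1.5], [0, -0.061, 0]],
    [[-6, 0.5, -1], [0, -0.061, 0]],
    [[-6, 0.5, -0.5], [0, -0.061, 0]],
    [[-6, 0.5, 0], [0, -0.061, 0]],
    [[-6, 0.5, 0], [0, -0.061, 0]],
    [[-6, 0.5, 0.5], [0, -0.061, 0]],
    [[-6, 0.5, 1], [0, -0.061, 0]],
    [[-6, 0.5, 1.5], [0, -0.061, 0]],
    [[-6, 0.5, 1.5], [0, -0.061, 0]],
    [[-6, 0.5, 2], [0, -0.061, 0]],
    [[-6, 0.5, 2.5], [0, -0.061, 0]],
  ],
)

```text
clock: 28.52
position: [0.5479, 0.2832, 0.3569]
tool_rot: [[-0.729, -0.194, 0.656], [-0.144, 0.981, 0.13], [-0.669, 0.0, -0.743]]
ft_force: [1.5, 0.1, -1.4]
grip_width: 0.0195
```

Emit:
apply_moves(
  series=[
    [[0, 0, 0], [0, 0, 0]],
    [[0, 0, 0], [0, 0, 0]],
    [[0, 0, 0], [0, 0, 0]],
  ],
)

```text
clock: 28.9
position: [0.5484, 0.2831, 0.3574]
tool_rot: [[-0.731, -0.193, 0.655], [-0.143, 0.981, 0.129], [-0.668, 0.0, -0.744]]
ft_force: [0.5, 0.1, -0.2]
grip_width: 0.0198
```

```bash
python3 - <<'E'
from workcell import manip
from h import *
s=manip.state()
p,R=now();print(p,R.round(3).tolist(),s["ft_force"],s["grip_width"],np.round(s["joint_positions"],3),(p+R[:,2]*.054))
c=manip.camera("top");np.savez("top11.npz",**c);cv2.imwrite("pics/top11.png",c["pixels"])
c=manip.camera("wrist");cv2.imwrite("pics/wrist11.png",c["pixels"]);np.savez("wrist11.npz",p=p,R=R,**c)
c=manip.camera("scene");np.savez("scene11.npz",**c);cv2.imwrite("pics/scene11.png",c["pixels"]);cv2.imwrite("pics/scene11c.png",cv2.resize(c["pixels"][170:310,200:340],None,fx=4,fy=4,interpolation=cv2.INTER_CUBIC))
E
```

```text
[0.548351   0.28308137 0.35735604] [[-0.731, -0.193, 0.655], [-0.143, 0.981, 0.129], [-0.668, 0.0, -0.744]] [ 0.47762874  0.07655946 -0.19486819] 0.019768303977033653 [-0.252  0.309 -0.557  2.019  1.277  0.536 -0.017] [0.58373044 0.29003299 0.31715691]
```

View pics/wrist11.png

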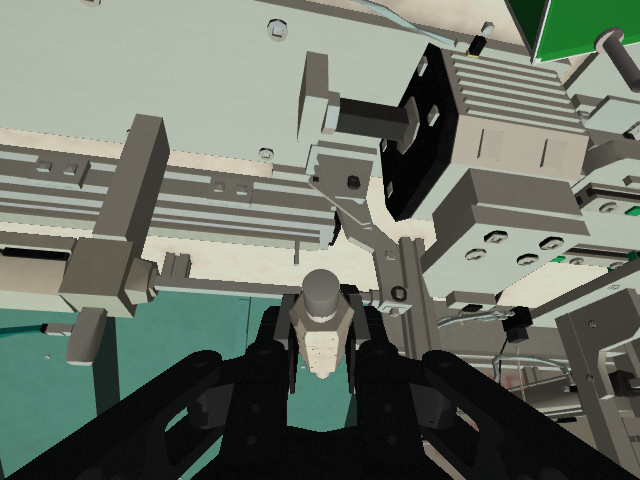

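View pics/scene11.png

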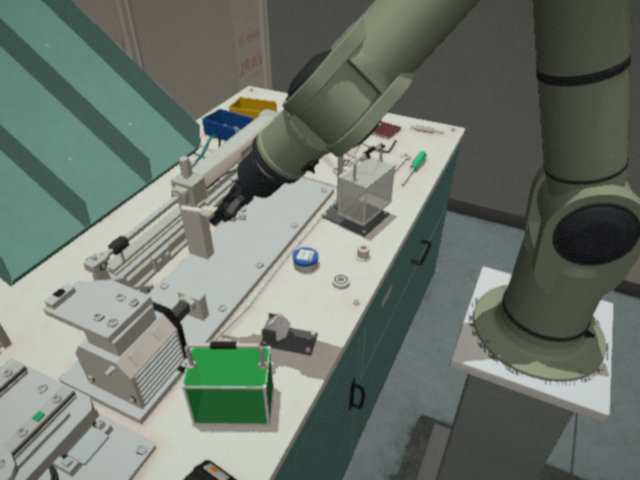

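View pics/top11.png

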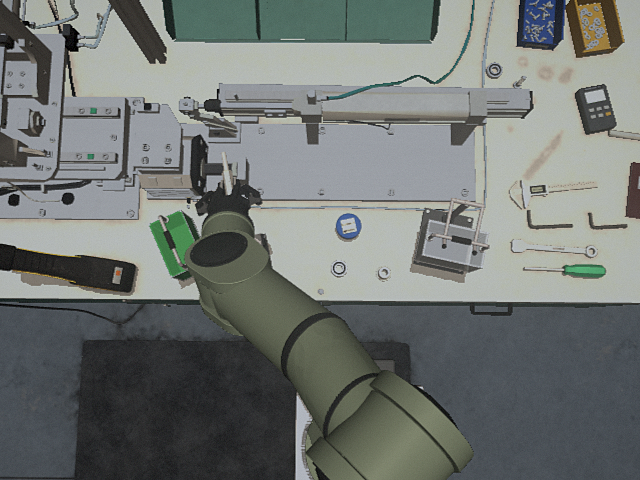

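View pics/scene11c.png

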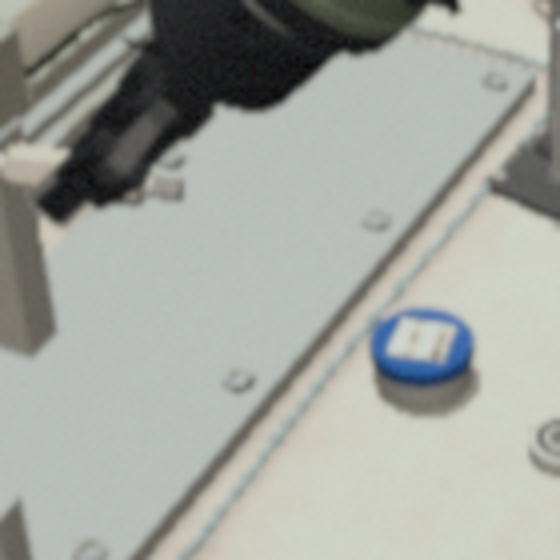

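```bash
python3 - <<'E'
from h import *
t=np.load("top11.npz")["pixels"];s=np.load("scene11.npz")["pixels"]
cv2.imwrite("pics/a.png",np.hstack([cv2.resize(t[140:220,185:265],None,fx=5,fy=5,interpolation=cv2.INTER_CUBIC),cv2.resize(s[180:260,175:255],None,fx=5,fy=5,interpolation=cv2.INTER_CUBIC)]))
E
```

```text
(no output)
```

View pics/a.png

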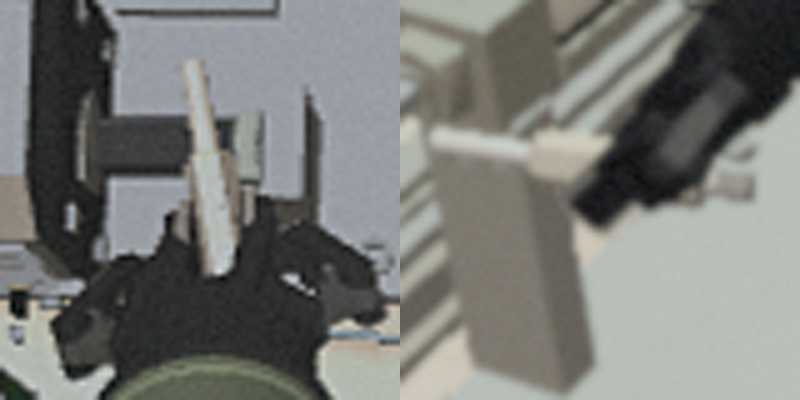

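```bash
python3 - <<'E'
from h import *
from scipy.optimize import brentq
t,s=cam("top"),cam("scene");w=np.load("wrist11.npz")
n,e=tri(ray(t,(223,152.6)),ray(s,(182,208)));print("nose",n,e)
o,e2=tri(wray(w,(320.5,293)),ray(s,(245,217.4)));print("outer",o,e2)
d=o-n;print(np.linalg.norm(d),"elev deg",np.degrees(np.arcsin(d[2]/np.linalg.norm(d))))
c=n+(o-n)*72/122;print("centre",c)
s2=cam("scene");P=lambda X:(lambda q:(s2["fx"]*q[0]/q[2]+s2["cx"],s2["fy"]*q[1]/q[2]+s2["cy"]))(s2["view"][:3,:3]@X+s2["view"][:3,3])
# predicted scene outer px for elevation
sx=np.array([w["R"][1,1],-w["R"][0,1],0]);
for el in(-10,-5,0,5,10):
    u=-np.cos(np.radians(el))*sx+np.sin(np.radians(el))*np.array([0,0,1]);print(el,P(n+.122*u))
E
```

```text
nose [0.65652266 0.30328273 0.31489343] [np.float64(0.0003348823943186701), np.float64(0.00033488239431867173)]
outer [0.53614499 0.28093492 0.31788426] [np.float64(0.0004247819808713271), np.float64(0.00042478198087144396)]
0.12247102865103528 elev deg 1.3993409504408358
centre [0.5854801  0.29009386 0.31665851]
-10 (np.float64(245.25031109813187), np.float64(227.482397093411))
-5 (np.float64(245.44165891796598), np.float64(222.87872703581021))
0 (np.float64(245.1385697741133), np.float64(218.0872722475382))
5 (np.float64(244.33212969320732), np.float64(213.14314758622518))
10 (np.float64(243.01773645076972), np.float64(208.08447860772142))
```

```bash
python3 - <<'E'
from h import *
t=np.load("top11.npz")["pixels"];s=np.load("scene11.npz")["pixels"]
cv2.imwrite("pics/b.png",np.hstack([cv2.resize(t[190:290,400:500],None,fx=4,fy=4,interpolation=cv2.INTER_CUBIC),cv2.resize(s[135:235,310:410],None,fx=4,fy=4,interpolation=cv2.INTER_CUBIC)]))
t0=cam("top")["pixels"];d=cv2.absdiff(t,t0).max(2)[205:290,320:400];print("bystander diff px",(d>40).sum())
E
```

```text
bystander diff px 0
```

View pics/b.png

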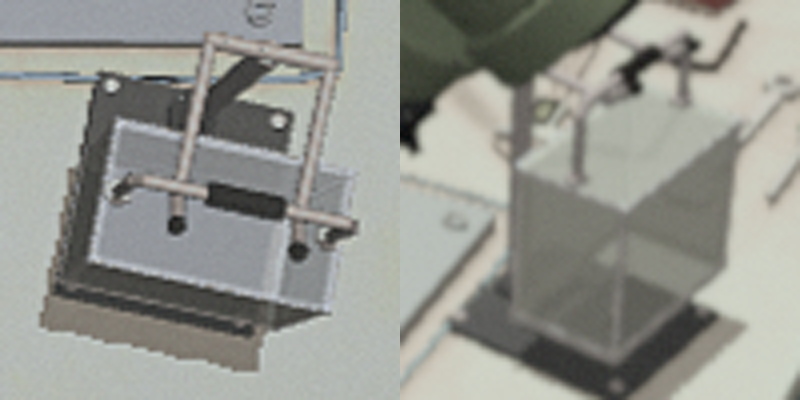

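Emit:
apply_moves(
  series=[
    [[0, 0, 0], [0, 0, 0]],
    [[0, 0, 0], [0, 0, 0]],
    [[0, 0, 0], [0, 0, 0]],
    [[0, 0, 0], [0, 0, 0]],
  ],
)

```text
clock: 29.55
position: [0.5483, 0.2832, 0.3574]
tool_rot: [[-0.73, -0.193, 0.656], [-0.144, 0.981, 0.129], [-0.668, -0.0, -0.744]]
ft_force: [1.1, -0.2, -0.5]
grip_width: 0.019
```

```bash
python3 - <<'E'
from workcell import manip
from h import *
s=manip.state();print(s["clock"],s["ft_force"],s["grip_width"],np.abs(s["joint_vel"]).max())
t=cam("top");print("handle",onz(t,(461.5,240.2),.2155))
print(manip.finish_job())
E
```

```text
29.55 [ 1.09718869 -0.22155118 -0.50208009] 0.019042309286176215 0.0015947229726679477
handle [ 0.48916279 -0.21361442  0.2155    ]
the job is handed in; nothing more can be done
None
```

The cover hangs by its handle on both prongs, and the gauge is out of its socket, held level in the gripper. I handed the job in at 29.6 s; no verdict was reported.

- **Cover:** the bar lies across both prongs, about 4 mm from my estimate of the seat. That estimate comes from camera pixels, good to about 2 mm. It hangs upright with the fingers off it.
- **Gauge:** from camera rays it is about 1.4° off level with its centre about 0.317 m up. The fingers stand 19 mm apart on it, so it most likely rolled in the grip from its corners onto its flats. The arm was still and the wrist force was near zero.
- **Bystanders:** the tin, bearing and bush show no change in the top view.

No check failed. The one disagreement was that the wrist camera placed things about 2 mm more to the left than the top camera. I corrected for that before closing on the gauge.

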